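Put the paint tube away and shut the case against its seal

ROBOT

A 7-joint arm with a two-finger parallel gripper is mounted at the origin on the work surface; the furniture and walls round the work are solid. World frame = base frame: x ahead of the robot, y to its left, z up, the work surface at z = 0. Lengths are in m, angles in rad, forces in N, time in s.
With the tool pointing down it reaches from about 0.425 to 0.975 m from the base axis. Payload 16.7 kg.
Tool frame: the origin (TCP) lies at the very end of the fingers, on their centre line; the grasp point (between the pads) lies 19 mm behind it (ctrl.tcp_to_grasp is the distance from the TCP to the grasp point, in m); y points along the fingers, z is the direction in which the jaws open and shut, and the axes are right-handed (so a half turn about y gives the same grasp; the last joint's range is limited). The gripper opens to 85 mm and grips with 20 to 120 N. Pads are 22 mm wide; open, the fingers measure 114 mm over their backs; the gripper's body (76 mm by 85 mm) begins 54 mm behind the grasp point. The pads swing forward as they close: fully open they stand 13 mm farther back than shut.
Start: joints at [-1.405, 0.426, 0.074, 1.606, -0.034, 1.111, -0.067], TCP at [0.209, 0.642, 0.231] pointing down, gripper open.
Joint ranges: [-2.85, 2.85], [-0.5, 2.14], [-1.23, 1.37], [0.21, 2.46], [-1.02, 4.16], [0.16, 2.05], [-2.73, 2.73]. Speed limits (rad/s): [1.89, 1.89, 2.39, 2.39, 3.01, 3.01, 3.01].

INTERFACE

Orientations are given as a rotation vector (axis times angle).
In Python, from station import ctrl gives the robot as it stands.
- The arm moves only by the tool send_rows, never from a script. Its argument "increments" is a list of rows, each an object with "hand": the opening, from 0 (shut) to 1 (fully open); "offset": the shift along the tool's x, y, z in mm, a list of three; "turn": the turn about the tool's y in degrees. A call has exactly 10 rows; each row is the pose to reach, as a shift and turn from the pose commanded when the call began, along the tool's axes at that moment; what a row does not reach only later rows make up. A row lasts 1/10 s, in which the tool goes at most 50 mm and 8.59 degrees, less where a joint would pass 70% of its speed; a pose out of reach is approached as far as the arm can. A call with a gripper value outside its range is refused whole. The fingers move at their own pace and stop on an object; the grip force is fixed at half the most. Time passes only in rows, so rows that repeat a pose let the fingers close, or fill a call up. It gives the time, the measured TCP pose, the force and the opening at its end, in the units of the state.
- ctrl.read_state(): the state, without advancing time (a new reading comes with each control period).
- ctrl.capture(name): name is "side" or "top"; returns a dict with "image" (420x560x3 uint8, blue, green, red), "fx", "fy", "cx", "cy" (pixels), "k1" (the pictures are not rectified: a ray, as slopes to the right and down, at radius r is drawn at 1 + k1 r^2 times it, then the intrinsics apply), "extrinsics" (4x4, takes a point from camera to world coordinates). Camera axes: x right, y up, looking along -z (the intrinsics and any distortion apply to the point x, -y, -z); pixel columns grow to the right and rows downward; lengths in m; the calibration is good to about 2 mm. A picture is of the moment at which its call begins. There is no depth.
- ctrl.hand_in(): hands the job in, once; it reports no verdict.
The state is a dict: "time": time; "joints": joint angles; "joint_vel": joint speeds; "joint_efforts": joint torques, N m; "position": TCP position; "tcp_rot": TCP orientation; "contact_force": force on the tool from outside, world axes, zero at the start; "moment": the same for the moment, N m; "width": finger opening in m.
Only numpy, scipy, OpenCV 4.12 (cv2) and the standard library are available. Lean on these libraries where they do the work, as an engineer would, in place of code of your own. Each camera call takes 0.05 s, during which the arm holds its last target.

TASK

Lay the orange paint tube in the open wooden case beside the tube that is already there, and let go of it. Then slide the case's hatch along its track, pressing it gently but firmly against the rubber seal until the brass spring catch snaps down behind the steel ridge on the hatch and holds it shut; do not slam or crush the seal, and leave the tape, eraser and vase where they lie.

Things in the scene. Friction and masses are not known exactly. Their poses are not given: they have to be found in the camera images.
- case: Low beech paint case, 189 (x) x 430 (y) x 91 mm high with its plinth, fixed to the desk. Origin: on its long middle line, 175 mm from the end with the seal and catch, 16 mm above the desk; z up, x across it, y along the track toward that end. Aluminium tracks, top 91 mm above the desk, along both long sides. From y = -255 to -60 mm a fixed deck covers the box, and the open hatch stands over it.
- case_mouth (a point): Centre of the case's open mouth on its inner floor (24 mm above the desk), 25 mm along +y from the case's origin; axes as the case. The mouth is open from above over 164 mm in x and 185 mm in y (y = -60 to +125 mm of the case); its walls rise to 74 mm above the desk. The free place for the tube is here, the tube lying along x.
- strike_nominal (a point): Where the seal's axis would be if the strike sat at its nominal place (82 mm above the desk). The steel strike, with black rubber bulb seal and brass catch (up to 112 mm above the desk), is screwed to the case through slotted holes: set by hand, it sits up to 7 mm off along the case's y either way. That is not measured: feel the hatch home.
- hatch (a joint): How far the hatch stands open along the track, m (toward the case's -y, from nominally shut); starts at 0.165 to 0.180, shut and caught it reads anything from -0.008 to +0.008, as the strike was fitted. A beech panel 176 x 200 x 7 mm, top face 85 mm above the desk, that can only slide; running friction 2.5 N. The steel ridge lifts the catch over the last 20 mm.
- hatch_edge (a point): Middle of the hatch's leading edge, which meets the seal (5 N per mm) 2 mm before the catch snaps. The push needed on the hatch grows to 10 to 13 N just before the snap. 2 mm past the snap the seal is flat on its metal; over 20 N on seal and catch crushes it. So press slowly, stop at about 16 N.
- hatch_pull (a point): Middle of the dark steel pull bar on the hatch: 96 mm long (case x), 12 mm thick (case y), top 16 mm above this point, the hatch's face 18 mm below it. Pinch it across its thickness from above or push its -y side; move it toward the case's +y to shut the hatch. Axes as the case.
- catch (a joint): Angle of the brass spring catch on the strike, rad: 0 = down (at the start, and again when it has snapped behind the ridge), about 0.15 when the ridge lifts it fully. It snaps by itself.
- tube: The orange paint tube with a dark cap, lying on the desk to the left of the case: 34 x 134 x 22 mm, 45 g. Origin under its middle; y along it (cap at -y), z up.
- tube_mid (a point): Centre of the orange tube, 11 mm above what it lies on; axes as the tube (y along it). Grasp across the 34 mm width.
- stored_tube: Turquoise paint tube (34 x 146 x 22 mm) already lying across the case (its length along the case's x) at about y = +98 mm of the case, on the inner floor under the catch; origin under its middle, y along it. Leave it there.
- tape: Roll of masking tape, 101 x 112 x 24 mm, lying on the desk to the right in front; origin under its centre.
- eraser: Blue and white eraser, 21 x 45 x 13 mm, on the desk behind the orange tube; origin under its centre.
- vase: White vase lying on its side, 96 x 142 x 98 mm, to the right of the case; origin under its centre.

How it is judged:
By the outcome, as a careful person would: the job done as asked, in the order asked, and still so for the second after the job is handed in, with the robot touching nothing.
It also fails if it takes over 61 s, if anything falls off the work surface, if the arm or the gripper's body presses on something with over 40 N, if the wrist force passes 120 N, or if a joint passes its speed limit or range.

## Working session

There is one attempt and no reset: what is moved stays moved. The work goes in short steps, Python scripts to look and compute and a tool call to move; the robot and the scene stay as the last step left them, time stands still between calls to the robot, and variables do not carry over. Pictures are saved under pics/ and viewed, and the job is handed in when it is done.

Besides the shell and the picture viewer there is one more tool, called in YAML: its name, and indented under it one key for each argument. send_rows: Moves the arm, as the interface text tells. Its arguments: {"type":"object","properties":{"increments":{"type":"array"}},"required":["increments"]}

```bash
ls; mkdir -p pics; cat > h.py <<'E'
import numpy as np, cv2
from station import ctrl
from scipy.spatial.transform import Rotation as R
def ray(c,u,v):
    p=cv2.undistortPoints(np.array([[[u,v]]],float),np.array([[c['fx'],0,c['cx']],[0,c['fy'],c['cy']],[0,0,1]]),np.array([c['k1'],0,0,0,0.]))[0,0]
    E=np.array(c['extrinsics']); d=E[:3,:3]@np.array([p[0],-p[1],-1.]); return E[:3,3],d
def onz(c,u,v,z):
    o,d=ray(c,u,v); return o+d*(z-o[2])/d[2]
def proj(c,P):
    E=np.array(c['extrinsics']); q=E[:3,:3].T@(np.array(P)-E[:3,3]); x,y=q[0]/-q[2],-q[1]/-q[2]
    f=1+c['k1']*(x*x+y*y); return c['fx']*x*f+c['cx'],c['fy']*y*f+c['cy']
E
python3 - <<'E'
from h import *
s=ctrl.read_state()
for k,v in s.items(): print(k,np.round(v,4))
print(R.from_rotvec(s['tcp_rot']).as_matrix().round(3), ctrl.tcp_to_grasp)
for n in('side','top'):
    c=ctrl.capture(n); cv2.imwrite(f'pics/{n}0.png',c['image']); print(n,{k:np.round(v,3).tolist() for k,v in c.items() if k!='image'})
E
```

```text
pics
time 0.0
joints [-1.4055  0.4267  0.0738  1.6066 -0.0341  1.1108 -0.0671]
joint_vel [-0.0004  0.     -0.0003  0.0002  0.0003  0.001   0.0006]
joint_efforts [-3.00000e-04 -9.49824e+01  3.76070e+00 -4.63527e+01  1.92000e-02
  1.00000e-02  0.00000e+00]
position [0.2089 0.6414 0.2306]
tcp_rot [-1.5579  0.2472 -0.247 ]
contact_force [ 0.4563  0.3091 -0.4345]
moment [-0.0011  0.0129  0.0079]
width 0.0856
[[ 0.951 -0.     0.31 ]
 [-0.31  -0.001  0.951]
 [ 0.    -1.    -0.001]] 0.0187
side {'fx': 472.989, 'fy': 472.989, 'cx': 281.151, 'cy': 207.144, 'k1': -0.131, 'extrinsics': [[0.977, 0.11, -0.181, 0.173], [-0.211, 0.534, -0.819, -1.116], [0.006, 0.839, 0.545, 0.796], [0.0, 0.0, 0.0, 1.0]]}
top {'fx': 502.73, 'fy': 502.73, 'cx': 275.605, 'cy': 213.544, 'k1': 0.013, 'extrinsics': [[0.016, 0.993, -0.114, 0.241], [-1.0, 0.014, -0.014, -0.079], [-0.012, 0.114, 0.993, 1.5], [0.0, 0.0, 0.0, 1.0]]}
```

View pics/side0.png

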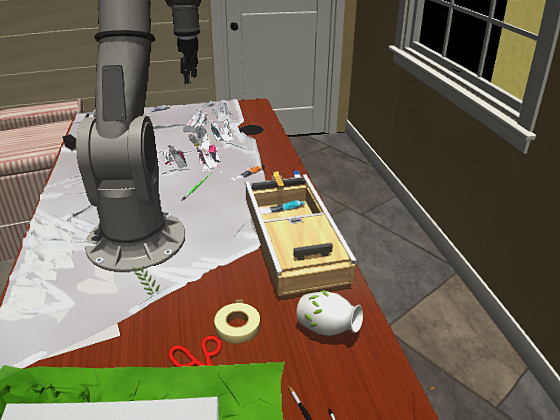

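View pics/top0.png

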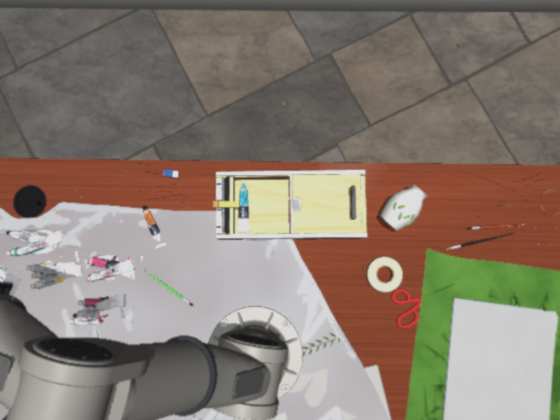

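The top view shows the catch end of the case at the left (~(225,205)) and the pull bar at ~(352,202). The orange tube is at ~(150,222), with its dark cap to be located. I'll zoom in next.

```bash
python3 - <<'E'
from h import *
c=ctrl.capture('top'); im=c['image']
cv2.imwrite('pics/z1.png',cv2.resize(im[155:255,130:230],None,fx=6,fy=6,interpolation=cv2.INTER_CUBIC))
cv2.imwrite('pics/z2.png',cv2.resize(im[160:250,205:375],None,fx=4.6,fy=4.6,interpolation=cv2.INTER_CUBIC))
d=ctrl.capture('side'); cv2.imwrite('pics/z3.png',cv2.resize(d['image'][150:300,230:370],None,fx=4,fy=4,interpolation=cv2.INTER_CUBIC))
E
```

```text
(no output)
```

View pics/z1.png

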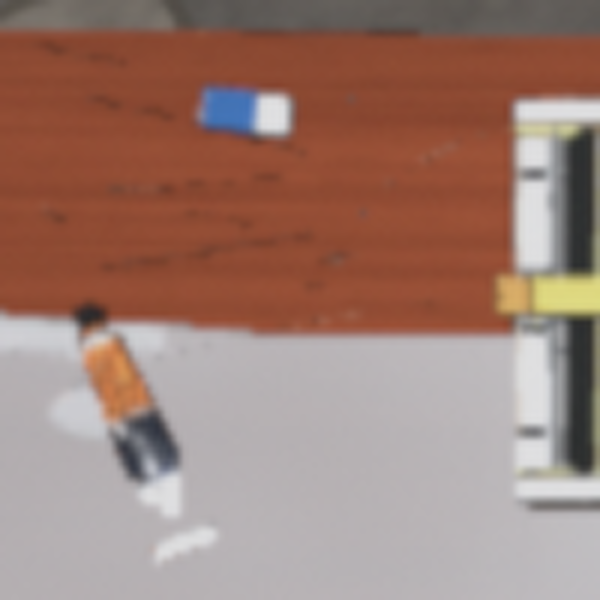

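View pics/z2.png

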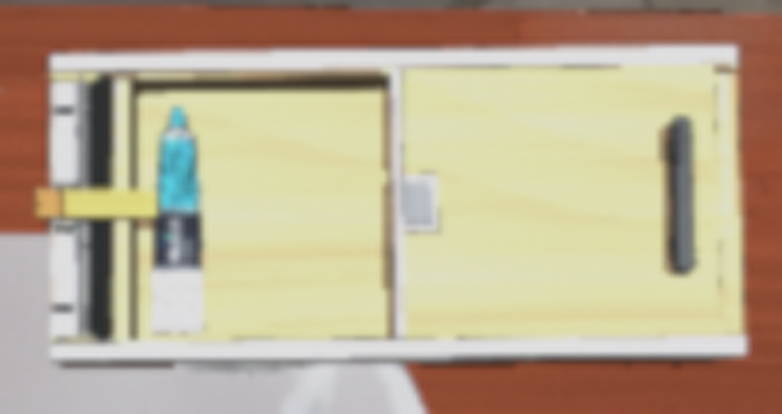

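View pics/z3.png

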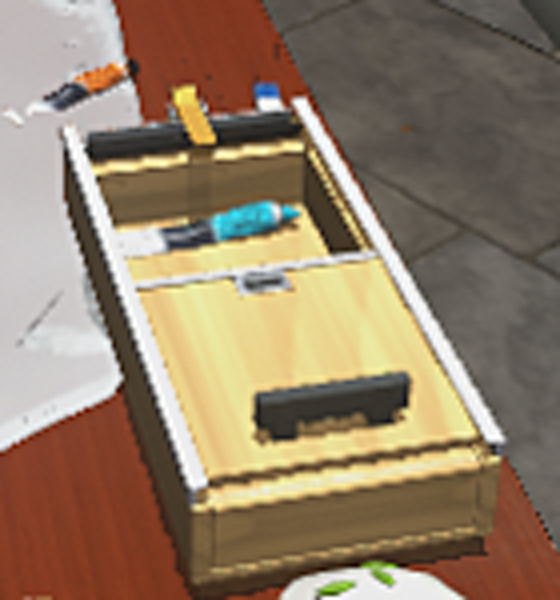

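The tube runs from its cap at z1 (88,305) to its white crimp end at about (188,545), which matches 134 mm. In z2 the case's track corners are at about (49,55), (49,360), (739,46) and (748,355). The pull spans (681,117) to (681,273).

```bash
python3 - <<'E'
from h import *
c=ctrl.capture('top'); im=c['image']; d=ctrl.capture('side')
def z1(x,y): return (x+.5)/6-.5+130,(y+.5)/6-.5+155
def z2(x,y): return (x+.5)/4.6-.5+205,(y+.5)/4.6-.5+160
a=onz(c,*z1(88,305),.011); b=onz(c,*z1(188,545),.006); print('tube cap,tail',a,b,np.linalg.norm(a-b),'mid',(a+b)/2, np.degrees(np.arctan2(*(b-a)[1::-1])))
for p in [(88,318),(118,375),(145,450),(165,490)]: print(' axis',onz(c,*z1(*p),.015)[:2])
for n,p,z in [('LT',(49,55),.091),('LB',(49,360),.091),('RT',(739,46),.091),('RB',(748,355),.091),('pullT',(681,117),.119),('pullB',(681,273),.119),('hatchL',(395,202),.085),('plate',(420,204),.085),('catchTip',(158,202),.1),('stc0',(177,105),.035),('stc1',(178,332),.035),
 ('deckLine top',(388,90),.074),('deck bot',(388,338),.074),('sealR',(115,200),.085)]:
  print(n,onz(c,*z2(*p),z).round(4))
# eraser
E=onz(c,*z1(246,112),.013);print('eraser',E)
# colour masks
for nm,cc in(('top',c),('side',d)):
  hsv=cv2.cvtColor(cc['image'],cv2.COLOR_BGR2HSV)
  m=cv2.inRange(hsv,(5,150,150),(17,255,255)); n,l,s,ce=cv2.connectedComponentsWithStats(m)
  print(nm,[(s[i],ce[i].round(1)) for i in range(1,n) if s[i][4]>40])
E
```

```text
tube cap,tail [0.43089219 0.33602376 0.011     ] [0.31228556 0.28225124 0.006     ] 0.1303227402464961 mid [0.37158887 0.3091375  0.0085    ] -155.61195133434103
 axis [0.42386695 0.3346124 ]
 axis [0.39558818 0.31840302]
 axis [0.35848219 0.30335898]
 axis [0.33882187 0.29259855]
LT [0.5209 0.1153 0.091 ]
LB [0.3317 0.1097 0.091 ]
RT [ 0.5322 -0.3114  0.091 ]
RB [ 0.3411 -0.316   0.091 ]
pullT [ 0.4824 -0.2717  0.119 ]
pullB [ 0.3877 -0.2715  0.119 ]
hatchL [ 0.4328 -0.1003  0.085 ]
plate [ 0.4318 -0.1158  0.085 ]
catchTip [0.4287 0.0447 0.1   ]
stc0 [0.5005 0.0397 0.035 ]
stc1 [0.3543 0.0357 0.035 ]
deckLine top [ 0.5048 -0.0953  0.074 ]
deck bot [ 0.3495 -0.0972  0.074 ]
sealR [0.4316 0.0726 0.085 ]
eraser [0.52935854 0.26049094 0.013     ]
top [(array([182, 178,  32,   8, 137], dtype=int32), array([201.2, 180.9])), (array([367, 186,  36,  11, 195], dtype=int32), array([382.4, 191.1])), (array([419, 186,  54,  11, 189], dtype=int32), array([441. , 191.9])), (array([192, 189,  22,   5,  85], dtype=int32), array([203.9, 190.9])), (array([183, 202,  29,   4,  73], dtype=int32), array([197.9, 203. ])), (array([184, 207,  30,   3,  49], dtype=int32), array([196.4, 208.6])), (array([147, 213,   7,  10,  45], dtype=int32), array([149.3, 218. ]))]
side [(array([249, 166,  11,   7,  41], dtype=int32), array([254.6, 168.9]))]
```

```bash
cat >> h.py <<'E'
def tri(c,p,d,q):
    o1,a=ray(c,*p);o2,b=ray(d,*q); t=np.linalg.lstsq(np.c_[a,-b],o2-o1,rcond=None)[0]
    x,y=o1+a*t[0],o2+b*t[1]; return (x+y)/2,np.linalg.norm(x-y)
def goto(P,ang):  # offsets in mm and turn from measured state to TCP P with jaw angle ang deg
    s=ctrl.read_state(); M=R.from_rotvec(s['tcp_rot']).as_matrix(); z=M[:,2]
    o=M.T@(np.array(P)-s['position'])*1000
    t=-(ang-np.degrees(np.arctan2(z[1],z[0])))
    print('off',o.round(1),'turn',round((t+180)%360-180,2),'pos',np.round(s['position'],4),'jaw',np.degrees(np.arctan2(z[1],z[0])).round(2),'F',np.round(s['contact_force'],2),'w',round(s['width'],4),'t',s['time'])
E
python3 - <<'E'
from h import *
c=ctrl.capture('top'); d=ctrl.capture('side')
print(tri(c,(149.3,218),d,(254.6,168.9)))
def z3(x,y): return (x+.5)/4-.5+230,(y+.5)/4-.5+150
def z2(x,y): return (x+.5)/4.6-.5+205,(y+.5)/4.6-.5+160
# side view: track outer corners, cap, tail
for n,p,z in [('LB(far left)',(68,128),.091),('LT',(302,98),.091),('RT',(503,440),.091),('RB',(190,495),.091),('cap',(130,68),.011),('tail',(5,115),.006),('pull l',(258,400),.119),('pull r',(410,380),.119)]:
  print(n,onz(d,*z3(*p),z).round(4))
goto((.3716,.309,.12),115.5)
E
```

```text
(array([0.39362097, 0.3186334 , 0.01292277]), np.float64(0.0011245976128140176))
LB(far left) [0.3357 0.1017 0.091 ]
LT [0.5186 0.1113 0.091 ]
RT [ 0.5302 -0.3125  0.091 ]
RB [ 0.3402 -0.3221  0.091 ]
cap [0.4234 0.3334 0.011 ]
tail [0.3063 0.2812 0.006 ]
pull l [ 0.3891 -0.2802  0.119 ]
pull r [ 0.481  -0.2802  0.119 ]
off [ 257.7  111.3 -266. ] turn -43.54 pos [0.209  0.6417 0.2312] jaw 71.96 F [0.67 0.07 0.16] w 0.0857 t 0.4
```

send_rows:
  increments:
    - {"hand": 0.9, "offset": [30, 10, -31], "turn": -5}
    - {"hand": 0.9, "offset": [65, 22, -66], "turn": -11}
    - {"hand": 0.9, "offset": [100, 36, -102], "turn": -17}
    - {"hand": 0.9, "offset": [135, 52, -138], "turn": -23}
    - {"hand": 0.9, "offset": [170, 70, -174], "turn": -29}
    - {"hand": 0.9, "offset": [205, 85, -210], "turn": -35}
    - {"hand": 0.9, "offset": [235, 100, -242], "turn": -40}
    - {"hand": 0.9, "offset": [258, 111, -266], "turn": -43.5}
    - {"hand": 0.9, "offset": [258, 111, -266], "turn": -43.5}
    - {"hand": 0.9, "offset": [258, 111, -266], "turn": -43.5}

```text
time: 1.4
position: [0.3724, 0.3082, 0.1203]
tcp_rot: [-1.543, -0.346, 0.347]
contact_force: [0.7, 1.0, 0.4]
width: 0.0769
```

```bash
python3 - <<'E'
from h import *
goto((.3716,.309,.003),115.5)
for n in('side','top'):
    c=ctrl.capture(n); u,v=map(int,proj(c,(.3716,.309,.05))); cv2.imwrite(f'pics/a_{n}.png',cv2.resize(c['image'][v-50:v+50,u-65:u+65],None,fx=5,fy=5,interpolation=cv2.INTER_CUBIC))
E
```

```text
off [ -0.4 117.3   1.1] turn -0.18 pos [0.3724 0.3082 0.1203] jaw 115.32 F [0.65 0.98 0.4 ] w 0.0769 t 1.4
```

View pics/a_side.png

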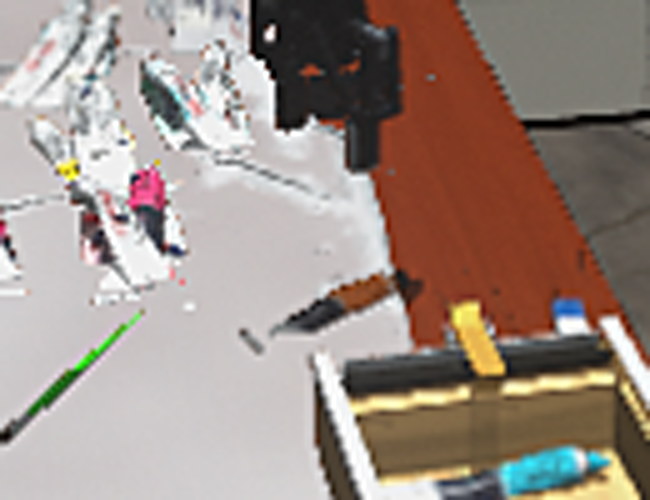

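View pics/a_top.png

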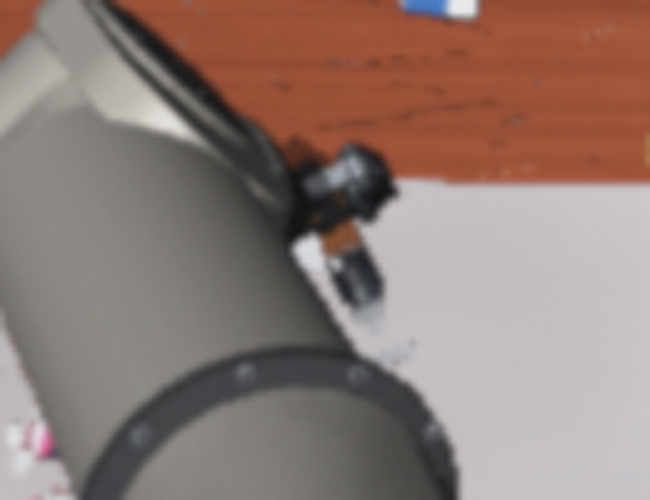

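The gripper is straddling the tube, and the tube is where I measured it (side view ~(330,310)). The crimp end is visible at (250,340). Next I descend.

send_rows:
  increments:
    - {"hand": 0.9, "offset": [0, 25, 1], "turn": 0}
    - {"hand": 0.9, "offset": [0, 50, 1], "turn": 0}
    - {"hand": 0.9, "offset": [0, 75, 1], "turn": 0}
    - {"hand": 0.9, "offset": [0, 95, 1], "turn": 0}
    - {"hand": 0.9, "offset": [0, 108, 1], "turn": 0}
    - {"hand": 0.9, "offset": [0, 116, 1], "turn": 0}
    - {"hand": 0.9, "offset": [0, 116, 1], "turn": 0}
    - {"hand": 0.3, "offset": [0, 116, 1], "turn": 0}
    - {"hand": 0.1, "offset": [0, 116, 1], "turn": 0}
    - {"hand": 0, "offset": [0, 116, 1], "turn": 0}

```text
time: 2.5
position: [0.3718, 0.3102, 0.005]
tcp_rot: [-1.542, -0.349, 0.348]
contact_force: [-0.4, 0.7, 0.8]
width: 0.0339
```

send_rows:
  increments:
    - {"hand": 0, "offset": [0, 0, 0], "turn": 0}
    - {"hand": 0, "offset": [0, 0, 0], "turn": 0}
    - {"hand": 0, "offset": [0, 0, 0], "turn": 0}
    - {"hand": 0, "offset": [0, 0, 0], "turn": 0}
    - {"hand": 0, "offset": [0, 0, 0], "turn": 0}
    - {"hand": 0, "offset": [0, -10, 0], "turn": 0}
    - {"hand": 0, "offset": [0, -30, 0], "turn": 0}
    - {"hand": 0, "offset": [0, -60, 0], "turn": 0}
    - {"hand": 0, "offset": [0, -90, 0], "turn": 0}
    - {"hand": 0, "offset": [0, -130, 0], "turn": 0}

```text
time: 3.5
position: [0.371, 0.3092, 0.1354]
tcp_rot: [-1.543, -0.348, 0.349]
contact_force: [0.4, 1.1, -1.0]
width: 0.0258
```

```bash
python3 - <<'E'
from h import *
goto((.434,-.0356,.16),91.4)
s=ctrl.read_state();p=s['position']
for n in('side','top'):
    c=ctrl.capture(n); u,v=map(int,proj(c,p)); cv2.imwrite(f'pics/b_{n}.png',cv2.resize(c['image'][v-50:v+50,u-65:u+65],None,fx=5,fy=5,interpolation=cv2.INTER_CUBIC))
E
```

```text
off [ -91.3  -24.3 -338.4] turn 24.06 pos [0.371  0.3092 0.1354] jaw 115.46 F [ 0.38  1.11 -0.99] w 0.0258 t 3.5
```

View pics/b_side.png

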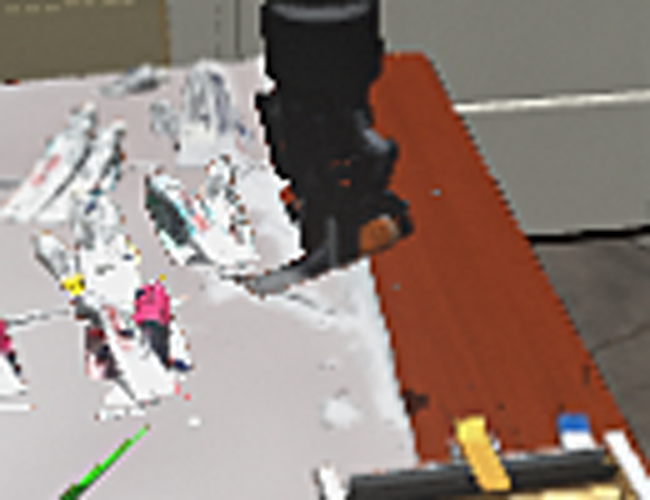

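View pics/b_top.png

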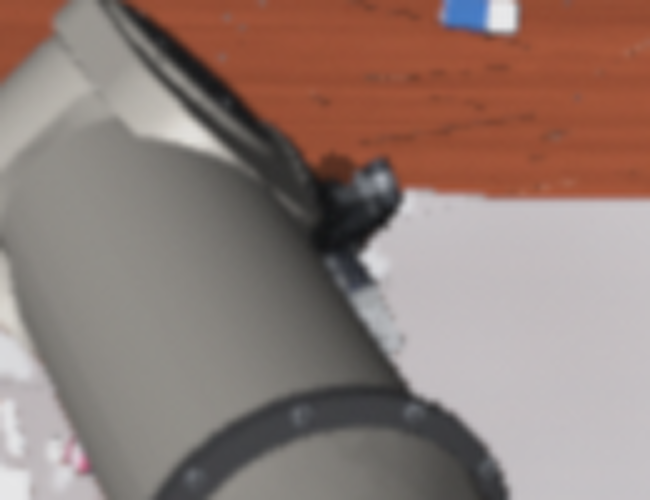

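The tube is held level, with an opening of 25.8 mm. Next I carry it over the case mouth.

send_rows:
  increments:
    - {"hand": 0, "offset": [-5, -20, -25], "turn": 2}
    - {"hand": 0, "offset": [-14, -30, -60], "turn": 5}
    - {"hand": 0, "offset": [-24, -30, -100], "turn": 8}
    - {"hand": 0, "offset": [-35, -28, -140], "turn": 11}
    - {"hand": 0, "offset": [-47, -27, -185], "turn": 14}
    - {"hand": 0, "offset": [-59, -26, -230], "turn": 17}
    - {"hand": 0, "offset": [-71, -25, -275], "turn": 20}
    - {"hand": 0, "offset": [-82, -24, -310], "turn": 22}
    - {"hand": 0, "offset": [-91, -24, -338], "turn": 24}
    - {"hand": 0, "offset": [-91, -24, -338], "turn": 24}

```text
time: 4.6
position: [0.4345, -0.038, 0.1587]
tcp_rot: [-1.571, -0.015, 0.015]
contact_force: [0.0, 1.5, -0.2]
width: 0.0258
```

```bash
python3 - <<'E'
from h import *
goto((.434,-.0356,.032),91.4)
for n in('side','top'):
    c=ctrl.capture(n); u,v=map(int,proj(c,(.43,-.03,.09))); cv2.imwrite(f'pics/c_{n}.png',cv2.resize(c['image'][v-60:v+60,u-80:u+80],None,fx=5,fy=5,interpolation=cv2.INTER_CUBIC))
E
```

```text
off [ -0.6 126.7   2.5] turn -0.31 pos [ 0.4345 -0.038   0.1587] jaw 91.09 F [ 0.    1.52 -0.16] w 0.0258 t 4.6
```

View pics/c_side.png

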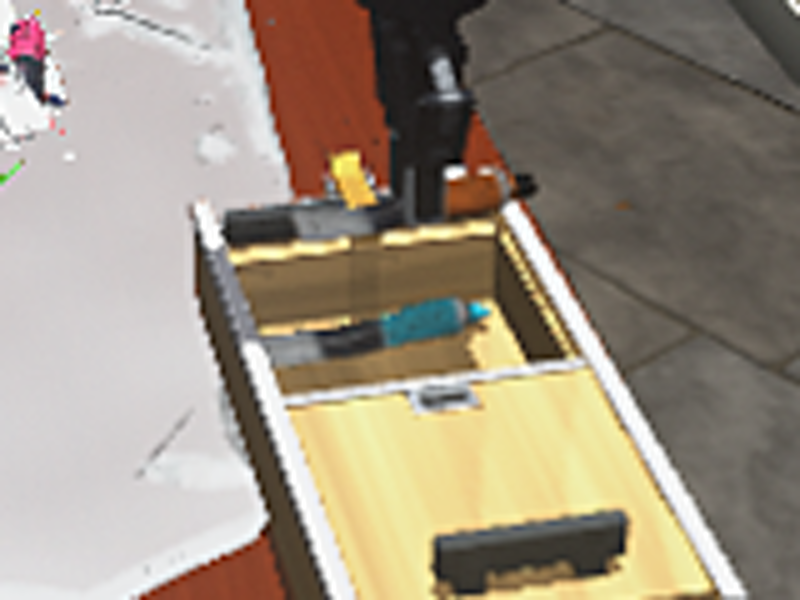

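View pics/c_top.png

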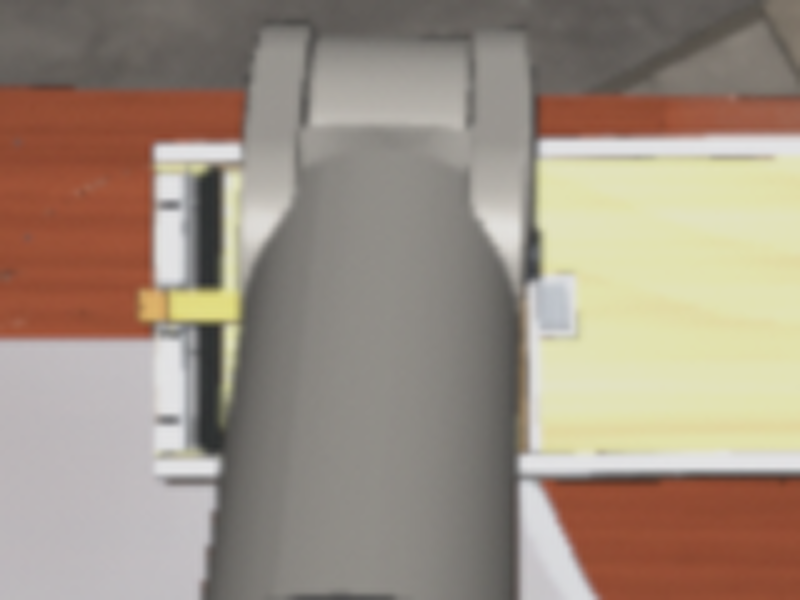

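```bash
python3 - <<'E'
from h import *
c=ctrl.capture('side'); u,v=map(int,proj(c,(.43,-.03,.09)))
f=lambda x,y:onz(c,(x+.5)/5-.5+u-80,(y+.5)/5-.5+v-60,.165)
print(f(536,185),f(290,225),f(445,195)); goto((.434,-.0356,.032),91.4)
E
```

```text
[ 0.5005815  -0.04097098  0.165     ] [ 0.36187802 -0.05642523  0.165     ] [ 0.44948768 -0.04178872  0.165     ]
off [ -0.5 126.4  -1.6] turn 0.07 pos [ 0.4345 -0.0341  0.1584] jaw 91.47 F [-1.05  0.55 -0.8 ] w 0.026 t 4.75
```

The cap is at x≈0.501 and the tail at ≈0.365, both inside the mouth (0.349–0.512). Next I lower it.

send_rows:
  increments:
    - {"hand": 0, "offset": [0, 25, -1], "turn": 0}
    - {"hand": 0, "offset": [0, 50, -1], "turn": 0}
    - {"hand": 0, "offset": [0, 75, -1], "turn": 0}
    - {"hand": 0, "offset": [0, 95, -1], "turn": 0}
    - {"hand": 0, "offset": [0, 107, -1], "turn": 0}
    - {"hand": 0, "offset": [0, 115, -1], "turn": 0}
    - {"hand": 0, "offset": [0, 121, -1], "turn": 0}
    - {"hand": 0, "offset": [0, 125, -1], "turn": 0}
    - {"hand": 0, "offset": [0, 127, -1], "turn": 0}
    - {"hand": 0, "offset": [0, 127, -1], "turn": 0}

```text
time: 5.75
position: [0.4348, -0.0354, 0.0315]
tcp_rot: [-1.571, -0.02, 0.02]
contact_force: [0.6, -0.5, 0.5]
width: 0.0264
```

```bash
python3 - <<'E'
from h import *
goto((.434,-.0356,.029),91.4)
c=ctrl.capture('side'); u,v=map(int,proj(c,(.43,-.03,.09))); cv2.imwrite('pics/d.png',cv2.resize(c['image'][v-60:v+60,u-80:u+80],None,fx=5,fy=5,interpolation=cv2.INTER_CUBIC))
E
```

```text
off [-0.8  2.5 -0.2] turn 0.06 pos [ 0.4348 -0.0354  0.0315] jaw 91.46 F [ 0.57 -0.48  0.53] w 0.0264 t 5.75
```

View pics/d.png

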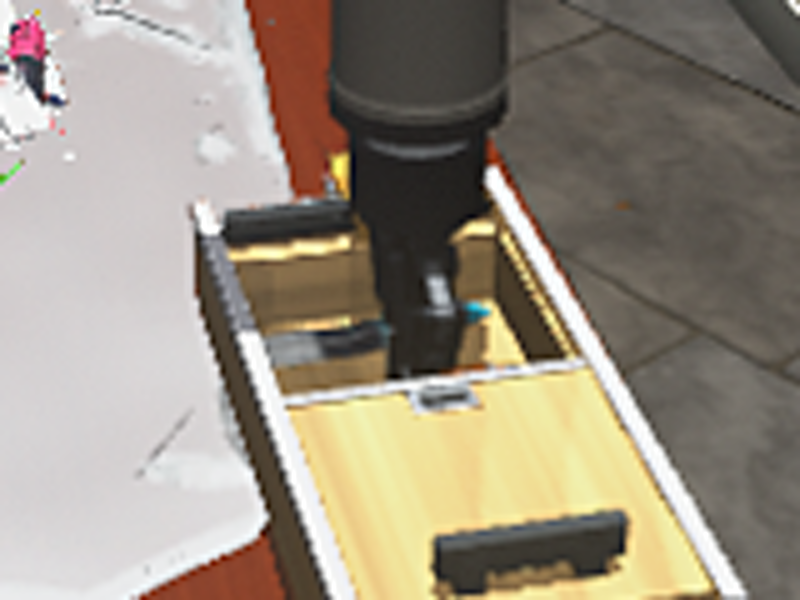

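The tube is inside the mouth just above the floor, and the stored tube hasn't moved. I'll lower the last 2.5 mm, let go with a limited opening, and lift.

send_rows:
  increments:
    - {"hand": 0, "offset": [0, 1, 0], "turn": 0}
    - {"hand": 0, "offset": [0, 2, 0], "turn": 0}
    - {"hand": 0, "offset": [0, 2.5, 0], "turn": 0}
    - {"hand": 0, "offset": [0, 2.5, 0], "turn": 0}
    - {"hand": 0.35, "offset": [0, 2.5, 0], "turn": 0}
    - {"hand": 0.45, "offset": [0, 2.5, 0], "turn": 0}
    - {"hand": 0.55, "offset": [0, 2.5, 0], "turn": 0}
    - {"hand": 0.55, "offset": [0, 2.5, 0], "turn": 0}
    - {"hand": 0.55, "offset": [0, 2.5, 0], "turn": 0}
    - {"hand": 0.55, "offset": [0, 2.5, 0], "turn": 0}

```text
time: 6.8
position: [0.4347, -0.0354, 0.0288]
tcp_rot: [-1.571, -0.02, 0.02]
contact_force: [0.8, -0.8, -0.6]
width: 0.0471
```

send_rows:
  increments:
    - {"hand": 0.55, "offset": [0, -8, 0], "turn": 0}
    - {"hand": 0.55, "offset": [0, -20, 0], "turn": 0}
    - {"hand": 0.55, "offset": [0, -40, 0], "turn": 0}
    - {"hand": 0.55, "offset": [0, -65, 0], "turn": 0}
    - {"hand": 0.55, "offset": [0, -95, 0], "turn": 0}
    - {"hand": 0.55, "offset": [0, -130, 0], "turn": 0}
    - {"hand": 0.55, "offset": [0, -150, -30], "turn": 0}
    - {"hand": 0.55, "offset": [0, -160, -70], "turn": 0}
    - {"hand": 0.55, "offset": [0, -160, -110], "turn": 0}
    - {"hand": 0.55, "offset": [0, -160, -130], "turn": 0}

```text
time: 7.8
position: [0.4378, -0.1685, 0.1905]
tcp_rot: [-1.571, -0.02, 0.016]
contact_force: [1.0, 1.2, 1.2]
width: 0.0468
```

```bash
python3 - <<'E'
from h import *
goto((.4355,-.272,.16),91.4)
for n in('side','top'):
    c=ctrl.capture(n); u,v=map(int,proj(c,(.43,-.06,.09))); cv2.imwrite(f'pics/e_{n}.png',cv2.resize(c['image'][v-60:v+60,u-80:u+80],None,fx=5,fy=5,interpolation=cv2.INTER_CUBIC))
E
```

```text
off [  -4.7   30.6 -103.4] turn -0.09 pos [ 0.4378 -0.1685  0.1905] jaw 91.31 F [1.   1.21 1.2 ] w 0.0468 t 7.8
```

View pics/e_side.png

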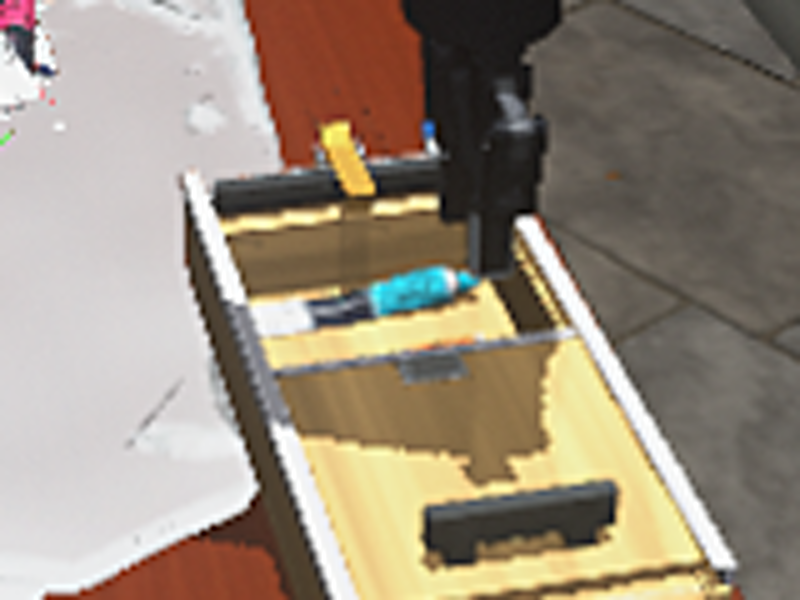

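View pics/e_top.png

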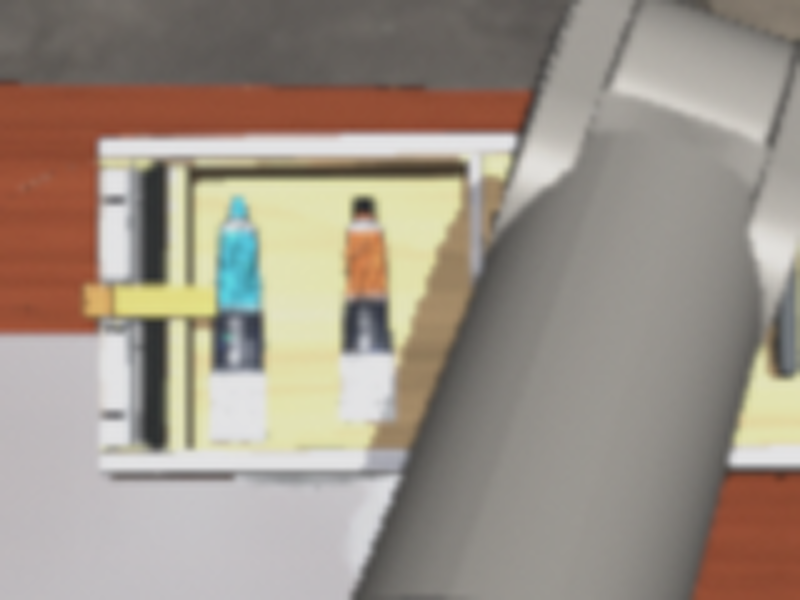

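Both tubes lie side by side on the floor of the case, the orange one at case y≈25 mm (e_top ~(365,310)). It's released. Next I close the fingers and go behind the pull bar, so I can push its -y side.

```bash
python3 - <<'E'
from h import *
goto((.4365,-.316,.16),91.4)
goto((.4365,-.316,.095),91.4)
E
```

```text
off [  -4.3   30.1 -147.7] turn -0.18 pos [ 0.4376 -0.1682  0.19  ] jaw 91.22 F [ 0.43 -0.35  0.48] w 0.0465 t 7.9
off [  -4.4   95.1 -147.7] turn -0.18 pos [ 0.4376 -0.1682  0.19  ] jaw 91.22 F [ 0.43 -0.35  0.48] w 0.0465 t 7.9
```

send_rows:
  increments:
    - {"hand": 0.3, "offset": [0, 0, -20], "turn": 0}
    - {"hand": 0, "offset": [-1, 0, -50], "turn": 0}
    - {"hand": 0, "offset": [-2, 0, -85], "turn": 0}
    - {"hand": 0, "offset": [-3, 5, -120], "turn": 0}
    - {"hand": 0, "offset": [-4, 15, -140], "turn": 0}
    - {"hand": 0, "offset": [-4, 25, -147], "turn": 0}
    - {"hand": 0, "offset": [-4, 40, -148], "turn": 0}
    - {"hand": 0, "offset": [-4, 60, -148], "turn": 0}
    - {"hand": 0, "offset": [-4, 70, -148], "turn": 0}
    - {"hand": 0, "offset": [-4, 70, -148], "turn": 0}

```text
time: 8.9
position: [0.4374, -0.3121, 0.118]
tcp_rot: [-1.57, -0.019, 0.022]
contact_force: [0.3, 0.2, -0.6]
width: -0.0
```

```bash
python3 - <<'E'
from h import *
goto((.4365,-.316,.096),91.4)
c=ctrl.capture('side'); u,v=map(int,proj(c,(.43,-.29,.09))); cv2.imwrite('pics/f.png',cv2.resize(c['image'][v-60:v+60,u-80:u+80],None,fx=5,fy=5,interpolation=cv2.INTER_CUBIC))
E
```

```text
off [-0.9 22.  -3.9] turn 0.11 pos [ 0.4374 -0.3121  0.118 ] jaw 91.51 F [ 0.33  0.19 -0.59] w -0.0 t 8.9
```

View pics/f.png

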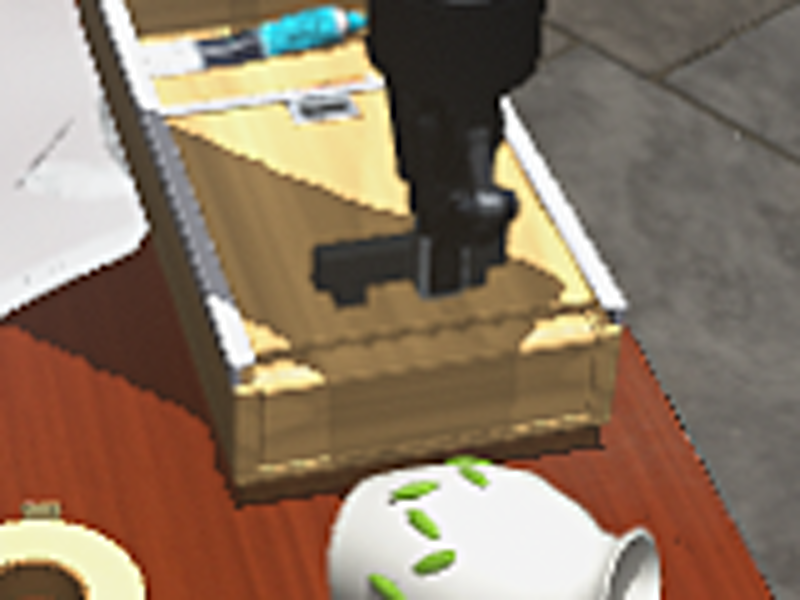

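The closed fingers stand behind the bar (fingers ~(450,270), bar ~(365,265)), clear of the vase. Next I lower.

send_rows:
  increments:
    - {"hand": 0, "offset": [0, 4, -3], "turn": 0}
    - {"hand": 0, "offset": [0, 8, -3], "turn": 0}
    - {"hand": 0, "offset": [0, 12, -3], "turn": 0}
    - {"hand": 0, "offset": [0, 16, -3], "turn": 0}
    - {"hand": 0, "offset": [0, 20, -3], "turn": 0}
    - {"hand": 0, "offset": [0, 21, -3], "turn": 0}
    - {"hand": 0, "offset": [0, 21, -3], "turn": 0}
    - {"hand": 0, "offset": [0, 21, 0], "turn": 0}
    - {"hand": 0, "offset": [0, 21, 4], "turn": 0}
    - {"hand": 0, "offset": [0, 21, 8], "turn": 0}

```text
time: 9.95
position: [0.4376, -0.305, 0.0979]
tcp_rot: [-1.571, -0.02, 0.02]
contact_force: [-0.4, 1.0, -1.0]
width: -0.0
```

```bash
python3 - <<'E'
from h import *
goto((.4365,-.303,.096),91.4)
E
```

```text
off [-1.1  1.9  2.1] turn 0.06 pos [ 0.4376 -0.305   0.0979] jaw 91.46 F [-0.41  1.01 -0.95] w -0.0 t 9.95
```

send_rows:
  increments:
    - {"hand": 0, "offset": [0, 0, 5], "turn": 0}
    - {"hand": 0, "offset": [0, 0, 10], "turn": 0}
    - {"hand": 0, "offset": [0, 0, 16], "turn": 0}
    - {"hand": 0, "offset": [0, 0, 26], "turn": 0}
    - {"hand": 0, "offset": [0, 0, 38], "turn": 0}
    - {"hand": 0, "offset": [0, 0, 50], "turn": 0}
    - {"hand": 0, "offset": [0, 0, 60], "turn": 0}
    - {"hand": 0, "offset": [0, 0, 66], "turn": 0}
    - {"hand": 0, "offset": [0, 0, 70], "turn": 0}
    - {"hand": 0, "offset": [0, 0, 70], "turn": 0}

```text
time: 10.95
position: [0.4358, -0.2347, 0.0978]
tcp_rot: [-1.57, -0.02, 0.021]
contact_force: [-0.2, -1.1, -0.1]
width: -0.0002
```

```bash
python3 - <<'E'
from h import *
goto((.4365,-.160,.096),91.4)
for n in('side','top'):
    c=ctrl.capture(n); u,v=map(int,proj(c,(.43,-.12,.09))); cv2.imwrite(f'pics/g_{n}.png',cv2.resize(c['image'][v-60:v+60,u-80:u+80],None,fx=5,fy=5,interpolation=cv2.INTER_CUBIC))
E
```

```text
off [ 2.7  1.8 74.7] turn 0.1 pos [ 0.4358 -0.2347  0.0978] jaw 91.5 F [-0.23 -1.14 -0.09] w -0.0002 t 10.95
```

View pics/g_side.png

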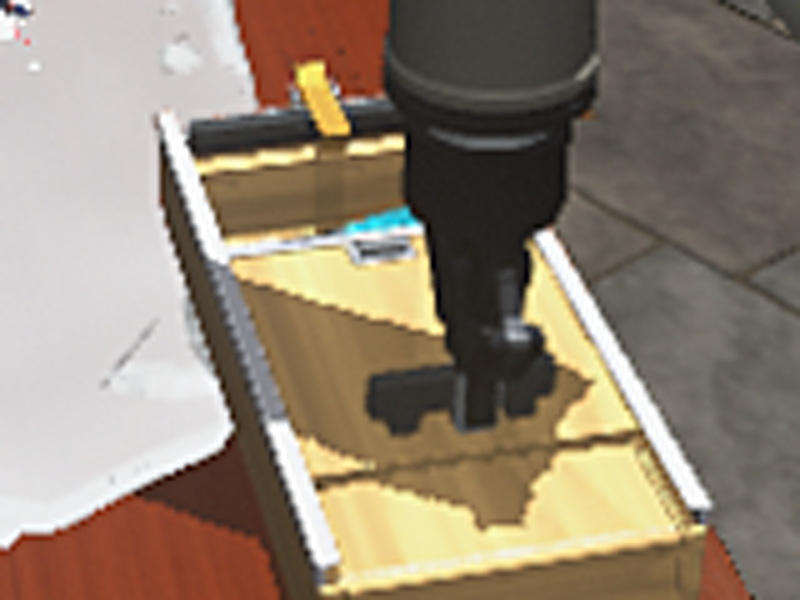

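View pics/g_top.png

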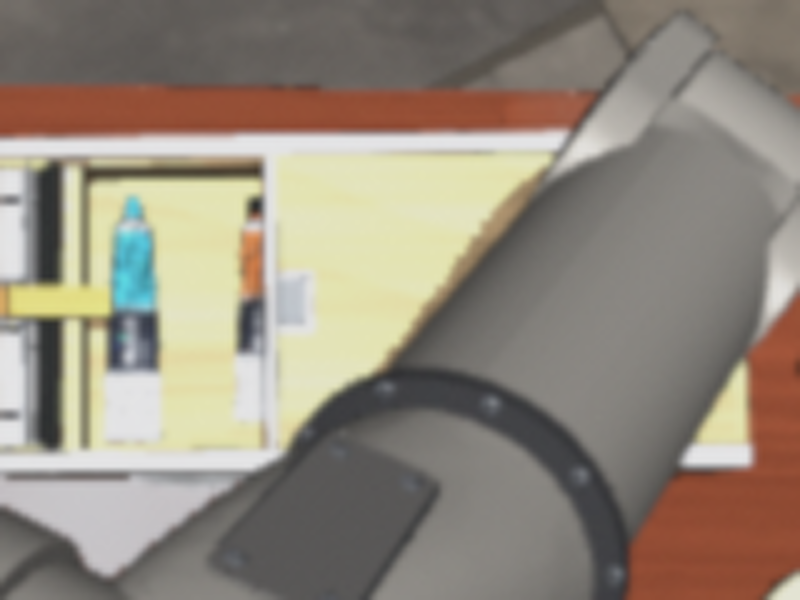

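The hatch is following. In g_top its leading edge is at ~(270,300) and the seal's inner side at ~(60,300). I'll work out the remaining gap.

```bash
python3 - <<'E'
from h import *
c=ctrl.capture('top'); u,v=map(int,proj(c,(.43,-.12,.09)))
f=lambda x,y,z:onz(c,(x+.5)/5-.5+u-80,(y+.5)/5-.5+v-60,z)
print(f(263,340,.085),f(60,340,.085),f(48,340,.085),f(36,340,.085)); goto((.4365,-.160,.096),91.4)
E
```

```text
[ 0.40884168 -0.04034252  0.085     ] [0.40719545 0.07483767 0.085     ] [0.40709803 0.08165211 0.085     ] [0.40700059 0.08846712 0.085     ]
off [ 2.7  1.8 75.5] turn 0.05 pos [ 0.4357 -0.2356  0.0978] jaw 91.45 F [-0.33  0.05  0.01] w 0.0002 t 11.1
```

send_rows:
  increments:
    - {"hand": 0, "offset": [0, 0, 6], "turn": 0}
    - {"hand": 0, "offset": [0, 0, 14], "turn": 0}
    - {"hand": 0, "offset": [0, 0, 24], "turn": 0}
    - {"hand": 0, "offset": [0, 0, 36], "turn": 0}
    - {"hand": 0, "offset": [0, 0, 48], "turn": 0}
    - {"hand": 0, "offset": [0, 0, 60], "turn": 0}
    - {"hand": 0, "offset": [0, 0, 70], "turn": 0}
    - {"hand": 0, "offset": [0, 0, 78], "turn": 0}
    - {"hand": 0, "offset": [0, 0, 83], "turn": 0}
    - {"hand": 0, "offset": [0, 0, 85], "turn": 0}

```text
time: 12.1
position: [0.4336, -0.1499, 0.0978]
tcp_rot: [-1.571, -0.02, 0.021]
contact_force: [-1.2, -2.6, 1.0]
width: -0.0002
```

```bash
python3 - <<'E'
from h import *
goto((.4325,-.120,.096),91.4)
for n in('side','top'):
    c=ctrl.capture(n); u,v=map(int,proj(c,(.43,.03,.09))); cv2.imwrite(f'pics/h_{n}.png',cv2.resize(c['image'][v-50:v+50,u-65:u+65],None,fx=6,fy=6,interpolation=cv2.INTER_CUBIC))
E
```

```text
off [-0.3  1.8 29.9] turn 0.09 pos [ 0.4336 -0.1499  0.0978] jaw 91.49 F [-1.2  -2.58  0.98] w -0.0002 t 12.1
```

View pics/h_side.png

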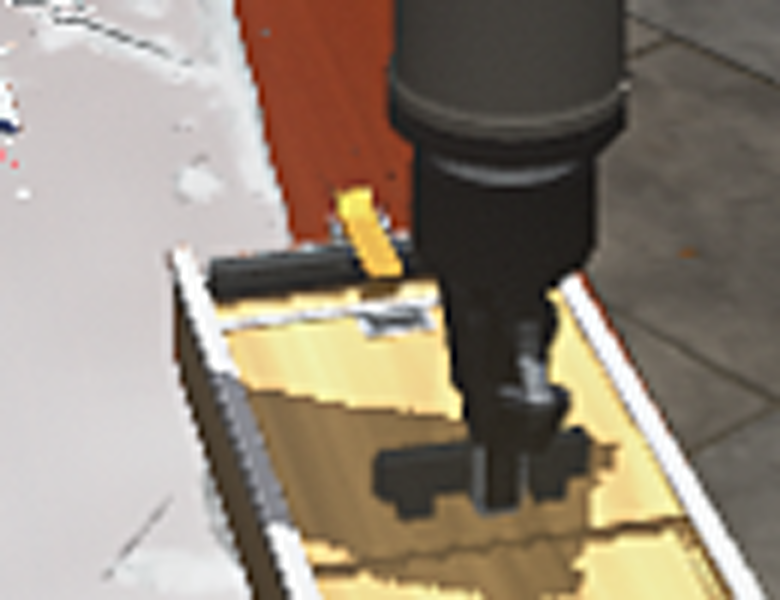

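View pics/h_top.png

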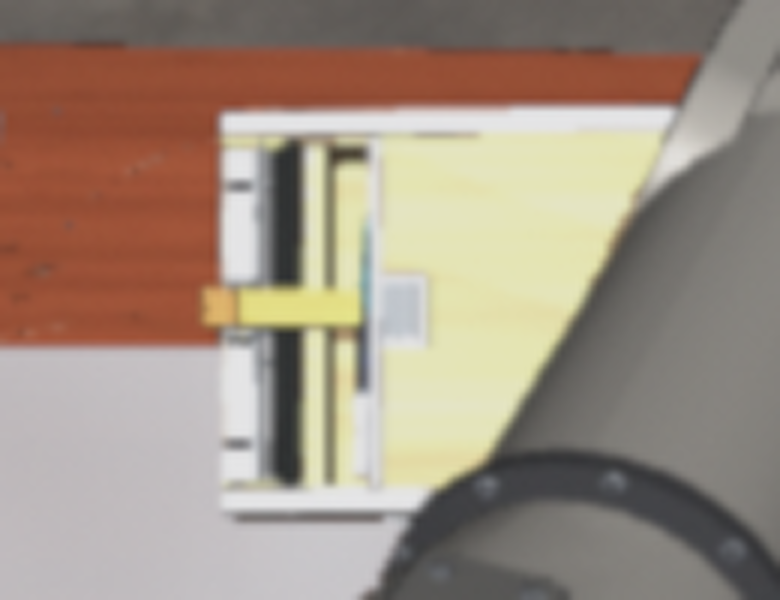

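The gap to the seal is ~33 mm and the catch is still down. I'll advance more slowly.

send_rows:
  increments:
    - {"hand": 0, "offset": [0, 0, 2], "turn": 0}
    - {"hand": 0, "offset": [0, 0, 4], "turn": 0}
    - {"hand": 0, "offset": [0, 0, 6], "turn": 0}
    - {"hand": 0, "offset": [0, 0, 8], "turn": 0}
    - {"hand": 0, "offset": [0, 0, 10], "turn": 0}
    - {"hand": 0, "offset": [0, 0, 12], "turn": 0}
    - {"hand": 0, "offset": [0, 0, 14], "turn": 0}
    - {"hand": 0, "offset": [0, 0, 15], "turn": 0}
    - {"hand": 0, "offset": [0, 0, 16], "turn": 0}
    - {"hand": 0, "offset": [0, 0, 17], "turn": 0}

```text
time: 13.2
position: [0.4332, -0.1338, 0.0978]
tcp_rot: [-1.571, -0.02, 0.02]
contact_force: [-0.0, -6.2, -1.4]
width: -0.0001
```

send_rows:
  increments:
    - {"hand": 0, "offset": [0, 0, 0.6], "turn": 0}
    - {"hand": 0, "offset": [0, 0, 1.2], "turn": 0}
    - {"hand": 0, "offset": [0, 0, 1.8], "turn": 0}
    - {"hand": 0, "offset": [0, 0, 2.4], "turn": 0}
    - {"hand": 0, "offset": [0, 0, 3], "turn": 0}
    - {"hand": 0, "offset": [0, 0, 3.6], "turn": 0}
    - {"hand": 0, "offset": [0, 0, 4.2], "turn": 0}
    - {"hand": 0, "offset": [0, 0, 4.8], "turn": 0}
    - {"hand": 0, "offset": [0, 0, 5.4], "turn": 0}
    - {"hand": 0, "offset": [0, 0, 6], "turn": 0}

```text
time: 14.2
position: [0.433, -0.1279, 0.0978]
tcp_rot: [-1.571, -0.02, 0.02]
contact_force: [0.9, -6.3, -1.0]
width: 0.0002
```

```bash
cat > look.py <<'E'
from h import *
import sys
t=sys.argv[1]
goto((.4325,-.120,.096),91.4)
for n in('side','top'):
    c=ctrl.capture(n); u,v=map(int,proj(c,(.43,.06,.09))); cv2.imwrite(f'pics/{t}_{n}.png',cv2.resize(c['image'][v-35:v+35,u-45:u+45],None,fx=8,fy=8,interpolation=cv2.INTER_CUBIC))
E
python3 look.py i
```

```text
off [-0.4  1.8  7.9] turn 0.04 pos [ 0.433  -0.1279  0.0978] jaw 91.44 F [ 0.87 -6.27 -0.97] w 0.0002 t 14.2
```

View pics/i_top.png

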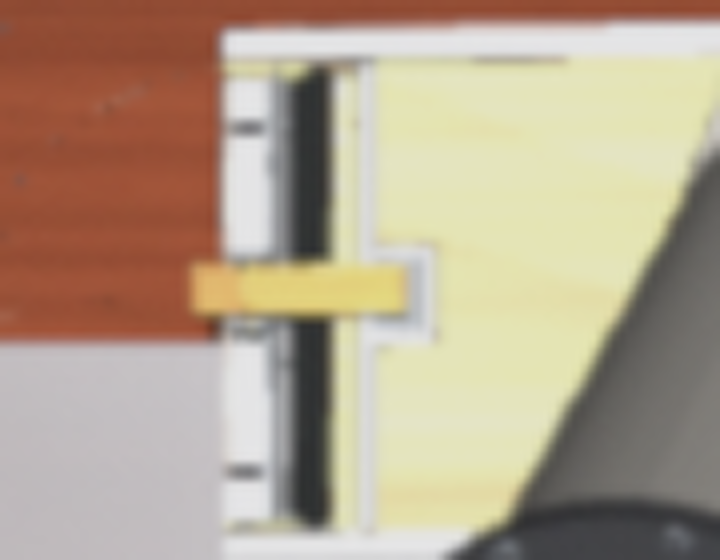

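View pics/i_side.png

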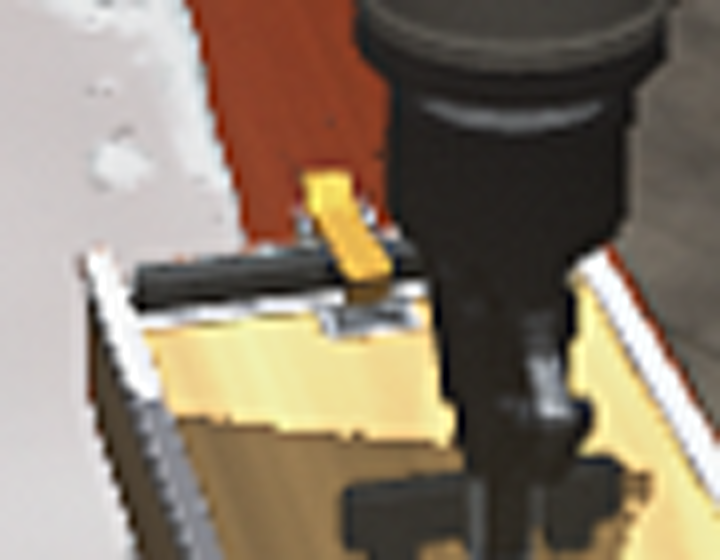

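The catch is riding on the ridge (i_top ~(405,290)). The gap to the seal is ~10 mm and the push ~6 N, so I'll continue in smaller steps.

send_rows:
  increments:
    - {"hand": 0, "offset": [0, 0, 0.5], "turn": 0}
    - {"hand": 0, "offset": [0, 0, 1], "turn": 0}
    - {"hand": 0, "offset": [0, 0, 1.5], "turn": 0}
    - {"hand": 0, "offset": [0, 0, 2], "turn": 0}
    - {"hand": 0, "offset": [0, 0, 2.5], "turn": 0}
    - {"hand": 0, "offset": [0, 0, 3], "turn": 0}
    - {"hand": 0, "offset": [0, 0, 3.5], "turn": 0}
    - {"hand": 0, "offset": [0, 0, 4], "turn": 0}
    - {"hand": 0, "offset": [0, 0, 4.5], "turn": 0}
    - {"hand": 0, "offset": [0, 0, 5], "turn": 0}

```text
time: 15.3
position: [0.4329, -0.1229, 0.0978]
tcp_rot: [-1.571, -0.02, 0.02]
contact_force: [0.4, -7.6, -1.1]
width: 0.0001
```

send_rows:
  increments:
    - {"hand": 0, "offset": [0, 0, 0.2], "turn": 0}
    - {"hand": 0, "offset": [0, 0, 0.4], "turn": 0}
    - {"hand": 0, "offset": [0, 0, 0.6], "turn": 0}
    - {"hand": 0, "offset": [0, 0, 0.8], "turn": 0}
    - {"hand": 0, "offset": [0, 0, 1], "turn": 0}
    - {"hand": 0, "offset": [0, 0, 1.1], "turn": 0}
    - {"hand": 0, "offset": [0, 0, 1.2], "turn": 0}
    - {"hand": 0, "offset": [0, 0, 1.3], "turn": 0}
    - {"hand": 0, "offset": [0, 0, 1.4], "turn": 0}
    - {"hand": 0, "offset": [0, 0, 1.5], "turn": 0}

```text
time: 16.3
position: [0.4329, -0.1214, 0.0978]
tcp_rot: [-1.571, -0.02, 0.02]
contact_force: [0.0, -6.0, -1.5]
width: -0.0001
```

```bash
python3 look.py j
```

```text
off [-0.3  1.8  1.4] turn 0.04 pos [ 0.4329 -0.1214  0.0978] jaw 91.44 F [ 0.01 -5.96 -1.47] w -0.0001 t 16.3
```

View pics/j_top.png

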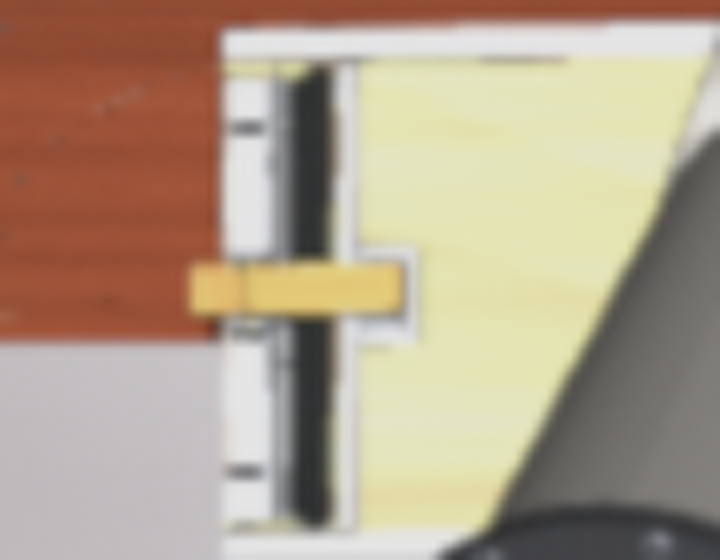

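The gap is ~2–3 mm now (edge ~336, seal ~328), with the catch near the ridge's far side. The force is flat at ~6–7 N, so I'll go in 1 mm steps.

send_rows:
  increments:
    - {"hand": 0, "offset": [0, 0, 0.1], "turn": 0}
    - {"hand": 0, "offset": [0, 0, 0.2], "turn": 0}
    - {"hand": 0, "offset": [0, 0, 0.3], "turn": 0}
    - {"hand": 0, "offset": [0, 0, 0.4], "turn": 0}
    - {"hand": 0, "offset": [0, 0, 0.5], "turn": 0}
    - {"hand": 0, "offset": [0, 0, 0.6], "turn": 0}
    - {"hand": 0, "offset": [0, 0, 0.7], "turn": 0}
    - {"hand": 0, "offset": [0, 0, 0.8], "turn": 0}
    - {"hand": 0, "offset": [0, 0, 0.9], "turn": 0}
    - {"hand": 0, "offset": [0, 0, 1], "turn": 0}

```text
time: 17.4
position: [0.4329, -0.1205, 0.0979]
tcp_rot: [-1.571, -0.02, 0.019]
contact_force: [1.6, -7.3, -1.6]
width: -0.0003
```

send_rows:
  increments:
    - {"hand": 0, "offset": [0, 0, 0.1], "turn": 0}
    - {"hand": 0, "offset": [0, 0, 0.2], "turn": 0}
    - {"hand": 0, "offset": [0, 0, 0.3], "turn": 0}
    - {"hand": 0, "offset": [0, 0, 0.4], "turn": 0}
    - {"hand": 0, "offset": [0, 0, 0.5], "turn": 0}
    - {"hand": 0, "offset": [0, 0, 0.6], "turn": 0}
    - {"hand": 0, "offset": [0, 0, 0.7], "turn": 0}
    - {"hand": 0, "offset": [0, 0, 0.8], "turn": 0}
    - {"hand": 0, "offset": [0, 0, 0.9], "turn": 0}
    - {"hand": 0, "offset": [0, 0, 1], "turn": 0}

```text
time: 18.4
position: [0.4328, -0.1194, 0.0978]
tcp_rot: [-1.571, -0.02, 0.02]
contact_force: [0.7, -6.0, -1.2]
width: -0.0001
```

send_rows:
  increments:
    - {"hand": 0, "offset": [0, 0, 0.1], "turn": 0}
    - {"hand": 0, "offset": [0, 0, 0.2], "turn": 0}
    - {"hand": 0, "offset": [0, 0, 0.3], "turn": 0}
    - {"hand": 0, "offset": [0, 0, 0.4], "turn": 0}
    - {"hand": 0, "offset": [0, 0, 0.5], "turn": 0}
    - {"hand": 0, "offset": [0, 0, 0.6], "turn": 0}
    - {"hand": 0, "offset": [0, 0, 0.7], "turn": 0}
    - {"hand": 0, "offset": [0, 0, 0.8], "turn": 0}
    - {"hand": 0, "offset": [0, 0, 0.9], "turn": 0}
    - {"hand": 0, "offset": [0, 0, 1], "turn": 0}

```text
time: 19.4
position: [0.4328, -0.1183, 0.0978]
tcp_rot: [-1.571, -0.02, 0.02]
contact_force: [1.0, -6.8, -0.9]
width: -0.0001
```

```bash
python3 look.py k
```

```text
off [-0.4  1.9 -1.7] turn 0.05 pos [ 0.4328 -0.1183  0.0978] jaw 91.45 F [ 1.01 -6.75 -0.9 ] w -0.0001 t 19.4
```

View pics/k_top.png

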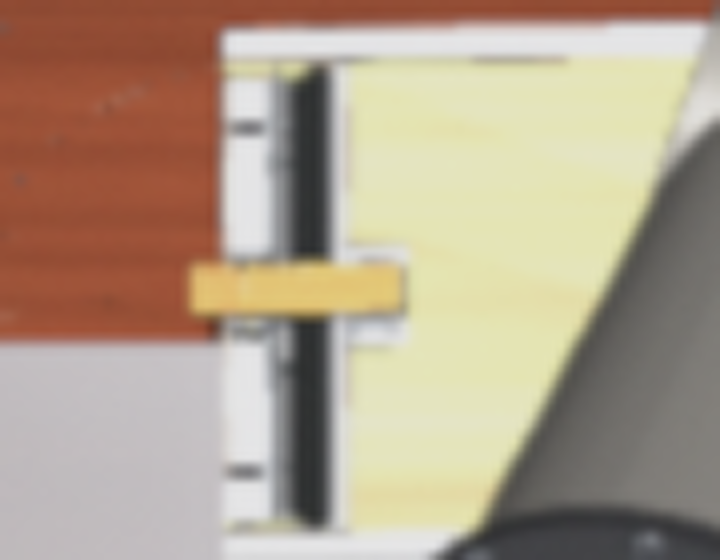

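The edge is just at the seal (no visible gap), still ~6.8 N. Continuing in 1 mm steps, each of which adds at most about 5 N.

send_rows:
  increments:
    - {"hand": 0, "offset": [0, 0, 0.1], "turn": 0}
    - {"hand": 0, "offset": [0, 0, 0.2], "turn": 0}
    - {"hand": 0, "offset": [0, 0, 0.3], "turn": 0}
    - {"hand": 0, "offset": [0, 0, 0.4], "turn": 0}
    - {"hand": 0, "offset": [0, 0, 0.5], "turn": 0}
    - {"hand": 0, "offset": [0, 0, 0.6], "turn": 0}
    - {"hand": 0, "offset": [0, 0, 0.7], "turn": 0}
    - {"hand": 0, "offset": [0, 0, 0.8], "turn": 0}
    - {"hand": 0, "offset": [0, 0, 0.9], "turn": 0}
    - {"hand": 0, "offset": [0, 0, 1], "turn": 0}

```text
time: 20.5
position: [0.4327, -0.1175, 0.0978]
tcp_rot: [-1.571, -0.02, 0.02]
contact_force: [0.6, -8.4, -0.5]
width: -0.0005
```

send_rows:
  increments:
    - {"hand": 0, "offset": [0, 0, 0.1], "turn": 0}
    - {"hand": 0, "offset": [0, 0, 0.2], "turn": 0}
    - {"hand": 0, "offset": [0, 0, 0.3], "turn": 0}
    - {"hand": 0, "offset": [0, 0, 0.4], "turn": 0}
    - {"hand": 0, "offset": [0, 0, 0.5], "turn": 0}
    - {"hand": 0, "offset": [0, 0, 0.5], "turn": 0}
    - {"hand": 0, "offset": [0, 0, 0.6], "turn": 0}
    - {"hand": 0, "offset": [0, 0, 0.7], "turn": 0}
    - {"hand": 0, "offset": [0, 0, 0.8], "turn": 0}
    - {"hand": 0, "offset": [0, 0, 0.8], "turn": 0}

```text
time: 21.5
position: [0.4327, -0.1168, 0.0978]
tcp_rot: [-1.571, -0.02, 0.019]
contact_force: [0.6, -9.1, -1.4]
width: -0.0001
```

send_rows:
  increments:
    - {"hand": 0, "offset": [0, 0, 0.1], "turn": 0}
    - {"hand": 0, "offset": [0, 0, 0.2], "turn": 0}
    - {"hand": 0, "offset": [0, 0, 0.3], "turn": 0}
    - {"hand": 0, "offset": [0, 0, 0.4], "turn": 0}
    - {"hand": 0, "offset": [0, 0, 0.5], "turn": 0}
    - {"hand": 0, "offset": [0, 0, 0.5], "turn": 0}
    - {"hand": 0, "offset": [0, 0, 0.6], "turn": 0}
    - {"hand": 0, "offset": [0, 0, 0.7], "turn": 0}
    - {"hand": 0, "offset": [0, 0, 0.8], "turn": 0}
    - {"hand": 0, "offset": [0, 0, 0.8], "turn": 0}

```text
time: 22.5
position: [0.4327, -0.1163, 0.0978]
tcp_rot: [-1.572, -0.02, 0.019]
contact_force: [1.1, -10.8, -1.9]
width: 0.0004
```

```bash
python3 look.py l
```

```text
off [-0.3  1.8 -3.7] turn 0.02 pos [ 0.4327 -0.1163  0.0978] jaw 91.42 F [  1.08 -10.76  -1.92] w 0.0004 t 22.5
```

View pics/l_top.png

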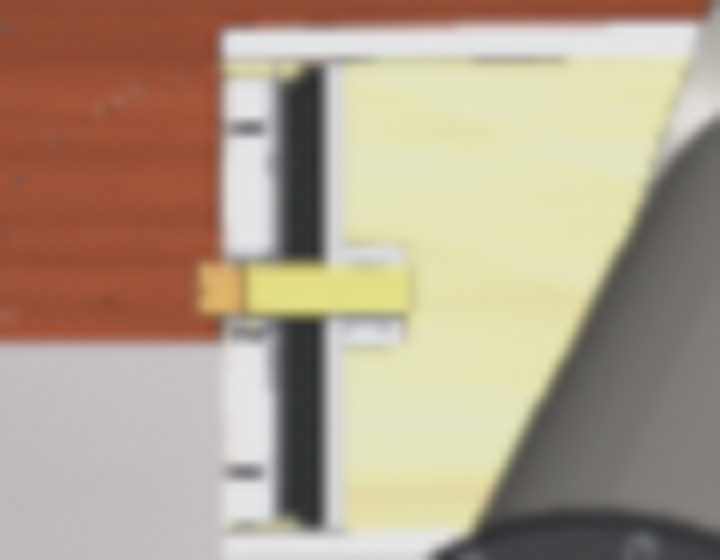

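View pics/l_side.png

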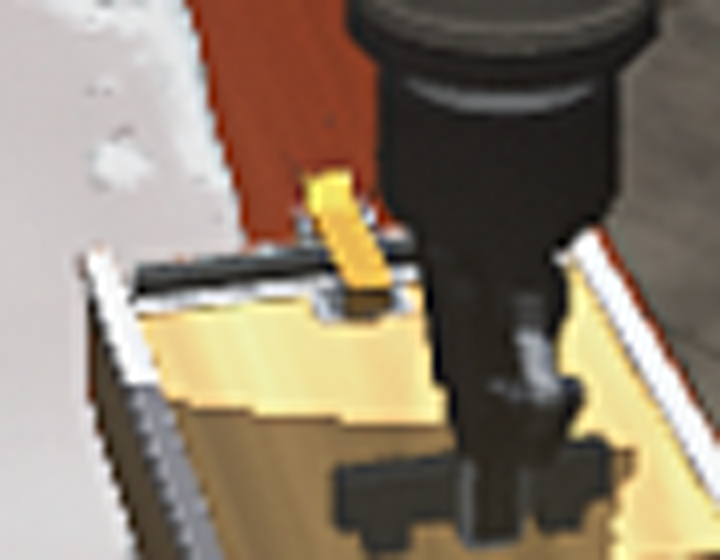

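The catch has the same bright yellow as when it was down at the start, its tip reaching past the ridge at (408,290): it has snapped. I'll back off slowly and check that it holds.

send_rows:
  increments:
    - {"hand": 0, "offset": [0, 0, -0.5], "turn": 0}
    - {"hand": 0, "offset": [0, 0, -1], "turn": 0}
    - {"hand": 0, "offset": [0, 0, -1.5], "turn": 0}
    - {"hand": 0, "offset": [0, 0, -2], "turn": 0}
    - {"hand": 0, "offset": [0, 0, -3], "turn": 0}
    - {"hand": 0, "offset": [0, 0, -4], "turn": 0}
    - {"hand": 0, "offset": [0, 0, -5], "turn": 0}
    - {"hand": 0, "offset": [0, 0, -6], "turn": 0}
    - {"hand": 0, "offset": [0, 0, -7], "turn": 0}
    - {"hand": 0, "offset": [0, 0, -8], "turn": 0}

```text
time: 23.6
position: [0.4329, -0.1235, 0.0978]
tcp_rot: [-1.571, -0.02, 0.02]
contact_force: [0.6, -0.3, -0.6]
width: -0.0003
```

```bash
python3 look.py m
```

```text
off [-0.3  1.8  3.5] turn 0.06 pos [ 0.4329 -0.1235  0.0978] jaw 91.46 F [ 0.62 -0.25 -0.56] w -0.0003 t 23.6
```

View pics/m_top.png

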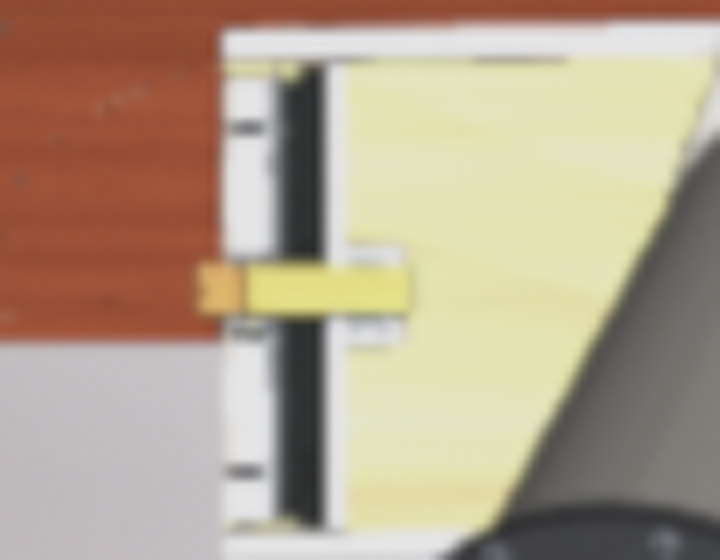

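View pics/m_side.png

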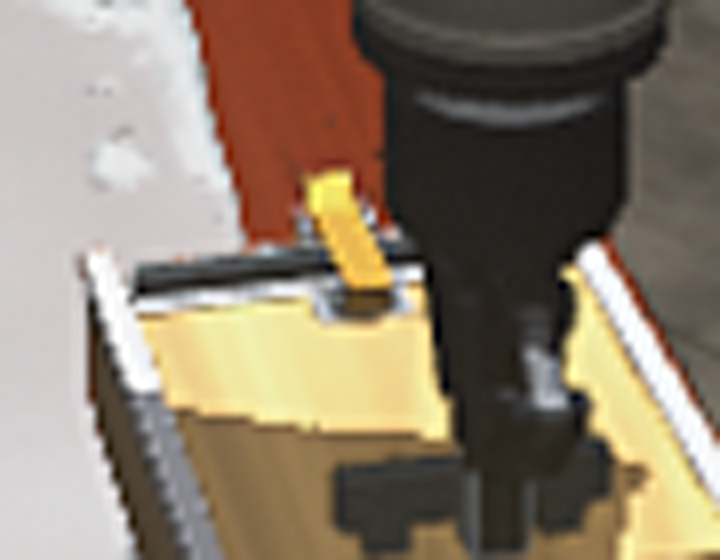

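The hatch stays shut with the tool off it (0 N). The catch is down with its tip still behind the ridge, and the seal is still compressed. Next I lift clear.

send_rows:
  increments:
    - {"hand": 0, "offset": [0, 0, -6], "turn": 0}
    - {"hand": 0, "offset": [0, -10, -10], "turn": 0}
    - {"hand": 0, "offset": [0, -25, -14], "turn": 0}
    - {"hand": 0, "offset": [0, -45, -20], "turn": 0}
    - {"hand": 0, "offset": [0, -70, -40], "turn": 0}
    - {"hand": 0, "offset": [0, -95, -70], "turn": 0}
    - {"hand": 0, "offset": [0, -115, -100], "turn": 0}
    - {"hand": 0, "offset": [0, -125, -125], "turn": 0}
    - {"hand": 0, "offset": [0, -130, -140], "turn": 0}
    - {"hand": 0, "offset": [0, -130, -140], "turn": 0}

```text
time: 24.7
position: [0.4362, -0.2659, 0.2292]
tcp_rot: [-1.572, -0.019, 0.016]
contact_force: [-0.0, -0.5, -0.8]
width: 0.0
```

```bash
python3 look.py n; python3 - <<'E'
from h import *
c=ctrl.capture('side'); cv2.imwrite('pics/n_full.png',c['image'])
E
```

```text
off [ -0.7 133.1 146.1] turn -0.13 pos [ 0.4362 -0.2659  0.2292] jaw 91.27 F [-0.02 -0.46 -0.82] w 0.0 t 24.7
```

View pics/n_top.png

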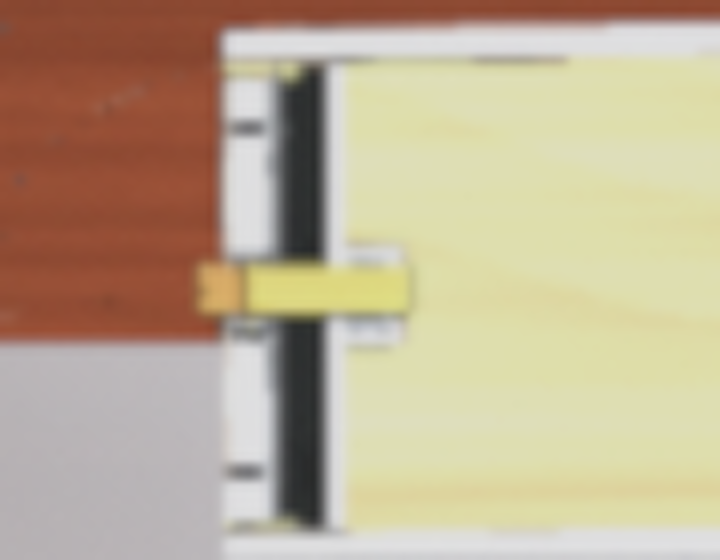

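View pics/n_full.png

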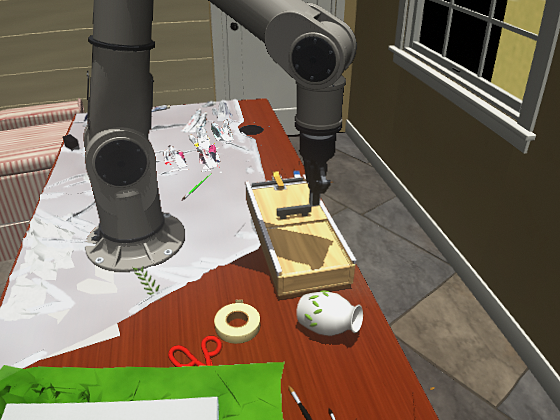

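The hatch is shut and the catch is down behind the ridge (n_top tip ~(408,290)). The tape (237,322) and vase (328,312) are unmoved, the eraser is still behind the case, and the arm is clear. I'm handing in.

```bash
python3 -c "
from station import ctrl
print(ctrl.hand_in())"
```

```text
the job is handed in; nothing more can be done
None
```

I laid the orange tube in the case beside the turquoise one and let go of it. Then I pushed the hatch along its track by its pull bar until the catch snapped down and held it shut. The job was handed in at about 25 s.

- **Tube:** after release, the top view showed it lying flat along the case's x, at about 25 mm along case +y and clear of the stored tube. The closed hatch now covers both tubes, so that was my last view of them.
- **Hatch force:** I took the last few millimetres at about 1 mm per second. The push held at 6–8 N up to the seal and read 10.8 N at the end of the move in which the catch dropped. That is the highest end-of-move reading; I had no readings within a move.
- **Holding shut:** with the tool off (about 0 N), the hatch stayed put. The catch was down with its tip behind the ridge, and the seal was still pressed. This rests on the images, since there is no direct reading of the catch angle.
- **Other objects:** the tape and vase were at their starting positions in the last picture. The eraser was partly hidden behind the case there, but it was never touched.

None of these checks failed. The only disagreement was in the camera positions: the two views differed by up to about 8 mm at the case corners, and less elsewhere.

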